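# Refit the radio's knob and hold it pressed

## Task

The knob has come off the small table radio on the dressing table. Pick it up, turn it so that the flat inside it matches the flat of the radio's D-shaped shaft, push it fully home on the shaft, then press knob and shaft right down as for switching the radio on; finish while still holding the knob pressed down, without letting go. Leave the bangle, the hair roller and the paperweight where they are.

Things in the scene. Friction and masses are not known exactly. Their poses are not given: they have to be found in the camera images.
- radio: Cream plastic table radio, fixed, a box 130 x 210 x 75 mm (x, y, height). Origin: centre of its underside, z up. Its flat top is 75 mm above the table. The control shaft stands upright on the top, 55 mm from the centre towards the radio's -y end, in a black round dial 68 mm across; a grille covers the +y half; a thin folded aerial lies flat along the +x edge.
- shaft_top (a point): Centre of the top end of the radio's upright steel D-shaft, on its axis, 19 mm above the radio's top (94 mm above the table) while not pressed. 12 mm in diameter with one flat side 3 mm from the axis; +x points from the axis squarely out through the flat, z up. Its uppermost 3 mm are 1.1 mm slimmer all round as a lead-in.
- washer_tab (a point): End of the tab of a thin steel tab washer round the shaft's foot, 20 mm from the shaft's axis, on the dial. It turns with the shaft and points the same way as the flat.
- shaft (a joint): How far the shaft is pressed down into the radio, in m: 0 = up, 0.005 = fully down on its stop. It is sprung: about 3 N start it moving, 9 N bring it fully down, and it comes up again when released.
- spindle (a joint): Rotation of the shaft in the radio, in rad, counter-clockwise from above; at 0 the flat faces the radio's +x. It turns stiffly (about 0.04 N m) and stays where it is left; its start value varies, and it need not be turned.
- knob: Loose black plastic knob, about 45 g, lying upright, bore down. Origin: centre of its underside, on the bore's axis; z up. A 12-sided skirt 42 mm across, 12 mm high; on it a bar grip 42 mm long (along x), 14 mm thick (y), from 12 to 36 mm above the underside, with parallel flat sides. A nose on the skirt and a white line along half of the bar's top mark +x.
- knob_bore (a point): Mouth of the knob's D-shaped bore, at the knob's origin. The bore is 12 mm deep, 13 mm in diameter, its flat 3.5 mm from the axis on the nose side (+x): the knob goes on only when its +x points the same way as the shaft's flat (within about 0.1 rad). Fully home, this point is 12 mm below the shaft's top: 7 mm above the radio's top, 2 mm when the shaft is pressed right down.
- knob_nose (a point): Tip of the knob's nose: 30 mm from the axis along the knob's +x, 6 mm above the underside. The nose is 8 mm wide, with a white line on it.
- bangle: Bystander: gold-toned steel bangle, 68 mm across, 8 mm high, lying flat. Origin: centre of its underside.
- roller: Bystander: purple hard silicone hair roller, 36 mm across with small studs, 60 mm high, standing on end. Origin: centre of its underside.
- paperweight: Bystander: round glass paperweight, 66 mm across, 45 mm high. Origin: centre of its underside.
Mind the look-alikes: they are no part of the job. Several things look just like the knob: the one meant starts farthest to the robot's left.

How it is judged:
By the outcome, as a careful person would: the job done as asked, in the order asked, and still so for the second after the job is handed in, while the arm keeps its last pose, push and grip.
It also fails if it takes over 40 s, if anything falls off the work surface, if the arm or the gripper's body presses on something with over 40 N, if the wrist force passes 120 N, or if a joint passes its speed limit or range.

## Robot

A 7-joint arm with a two-finger parallel gripper is mounted at the origin on the work surface. World frame = base frame: x ahead of the robot, y to its left, z up, the work surface at z = 0. Lengths are in m, angles in rad, forces in N, time in s.
With the tool pointing down it reaches from about 0.4 to 0.925 m from the base axis. Payload 4.1 kg.
Tool frame: the origin (TCP) lies midway between the tips of the shut fingers; the grasp point (between the pads) lies 19 mm behind it; z points along the fingers, y is the line along which they close (so a half turn about z gives the same grasp; the last joint's range is limited). The gripper opens to 85 mm and grips with 20 to 120 N. Pads are 22 mm wide; open, the fingers measure 114 mm over their backs; the gripper's body (76 mm by 85 mm) begins 54 mm behind the grasp point. The pads swing forward as they close: fully open they stand 13 mm farther back than shut.
Start: joints at [-1.31, 0.398, 0.045, 1.537, -0.019, 1.207, -0.051], TCP at [0.229, 0.608, 0.194] pointing down, gripper open.
Joint ranges: [-2.82, 2.82], [-0.49, 2.23], [-1.37, 1.46], [0, 2.46], [-1.36, 4.5], [0.23, 2], [-2.94, 2.94]. Speed limits (rad/s): [2.57, 2.57, 3.14, 3.14, 3.14, 3.14, 3.14].

## Interface

Orientations are given as a unit quaternion [w, x, y, z].
In Python, from plant import manip, viewer gives the robot as it stands.
- The arm moves only by the tool apply_moves, never from a script. Its argument "moves" is a list of rows, each a list of 7 numbers: the shift along the tool's x, y, z each as a share of 0.2 m, from -1 to 1, then the turn, a rotation vector about the tool's x, y, z each as a share of pi rad, from -1 to 1, then the finger opening in mm, from 0 to 85.4. In form: [[tx, ty, tz, ax, ay, az, fingers], ...]. A call has 1 to 8 rows; each row is the pose to reach, as a shift and turn from the pose commanded when the call began, along the tool's axes at that moment, turning the shorter way round; what a row does not reach only later rows make up. A row lasts 1/8 s, in which the tool goes at most 62.5 mm and 10.7 degrees, less where a joint would pass 70% of its speed; a pose out of reach is approached as far as the arm can. A call with a number of a shift or a turn outside -1 to 1 is refused whole. A call with a gripper value outside its range is refused whole. The fingers move at their own pace and stop on an object; "squeeze" is the grip in N (left out, the last holds). Time passes only in rows, so rows that repeat a pose let the fingers close. It gives the time, the measured TCP pose, the force, the opening and the grip force at its end, in the units of the state.
- manip.state(): the state, without advancing time (a new reading comes with each control period).
- viewer.get_image(name): name is "scene" or "side" or "wrist"; returns the picture (480x640x3 uint8, blue, green, red); there is no depth.
- viewer.camera_model(name): a dict with "K" (3x3 intrinsics, pixels), "rvec" (rotation vector, rad) and "tvec" (3), from world to camera coordinates, as OpenCV has them. Camera axes: x right, y down, z forward; pixel columns grow to the right and rows downward; lengths in m; the calibration is good to about 2 mm. A picture is of the moment at which its call begins: read the wrist's pose just before it. camera_model takes no time and is no camera call; for the wrist camera it gives the pose at the moment of the call.
- manip.hand_in(): hands the job in; it is judged then, once.
Trained networks look in the newest picture that a camera, given by its name, has taken for a name from the list of things; names that differ only in an ending like _2 or _b are one class to them, and where a whole thing is asked for, a point or a joint stands for the part that bears it (a point fixed in the world has none). Each returns a list of dicts, best first, with "p" (0 to 1); they miss things now and then, are a little off and sometimes report something else, mostly with a low value. They report only what shows in the picture. A call takes as long as a camera call. They do not tell look-alikes from the thing itself.
- viewer.cut_out(thing, camera): "region" (480x640 bool, what is visible of it) and "pixel" ([column, row] in pixels, amid what is visible of it).
The state is a dict: "t": time; "qpos": joint angles; "joint_vel": joint speeds; "tau": joint torques, N m; "ee_pos": TCP position; "eef_rot": TCP orientation; "wrist_force": force on the tool from outside, world axes, zero at the start; "wrist_torque": the same for the moment, N m; "opening": opening from 0.0 (shut) to 1.0 (fully open); "grasp_force": force on a finger pad.
Only numpy, scipy, OpenCV 4.12 (cv2) and the standard library are available. Lean on these libraries where they do the work, as an engineer would, in place of code of your own. Each camera call takes 0.05 s, during which the arm holds its last target. There are 200 camera calls.

## Working session

There is one attempt and no reset: what is moved stays moved. The work goes in short steps, Python scripts to look and compute and a tool call to move; the robot and the scene stay as the last step left them, time stands still between calls to the robot, and variables do not carry over. Pictures are saved under pics/ and viewed, at most 10 in all, crops included, and the job is handed in when it is done.

Besides the shell and the picture viewer there is one more tool, called after "Call:" by a JSON object that holds its "name" and its "arguments". apply_moves: Moves the arm, as the interface text tells. Shift numbers are shares of 0.2 m and turn numbers shares of pi rad, none past 1 either way. Its arguments: {"type":"object","properties":{"moves":{"type":"array","items":{"type":"array","items":{"type":"number"}}},"squeeze":{"type":"number"}},"required":["moves"]}

```bash
mkdir -p pics; cat > h.py <<'E'
import numpy as np, cv2
from scipy.spatial.transform import Rotation as R
from plant import manip, viewer
def cam(n):
    m=viewer.camera_model(n); K=np.array(m["K"],float); Rm=cv2.Rodrigues(np.array(m["rvec"],float))[0]; t=np.array(m["tvec"],float).ravel()
    return K,Rm,t
def ray(c,px,z):
    K,Rm,t=c; d=Rm.T@np.linalg.solve(K,[px[0],px[1],1.]); o=-Rm.T@t
    return o+d*(z-o[2])/d[2]
def proj(c,P):
    K,Rm,t=c; p=K@(Rm@np.array(P)+t); return p[:2]/p[2]
def rot():
    s=manip.state(); q=s["eef_rot"]; return np.array(s["ee_pos"]),R.from_quat([q[1],q[2],q[3],q[0]])
E
python3 - <<'E'
from h import *
s=manip.state(); print({k:np.round(v,3).tolist() for k,v in s.items()})
a=viewer.get_image("scene"); b=viewer.get_image("side")
cv2.imwrite("pics/scene.png",a); cv2.imwrite("pics/side.png",b)
for n in("scene","side"):
    c=cam(n); print(n,"cam at",(-c[1].T@c[2]).round(3))
    for th,z in(("knob",.018),("radio",.075),("washer_tab",.075),("knob_nose",.006),("bangle",0),("roller",.03),("paperweight",.02)):
        for d in viewer.cut_out(th,n)[:5]: print(n,th,round(d["p"],2),np.round(d["pixel"]),ray(c,d["pixel"],z).round(3),int(d["region"].sum()))
E
```

```text
{'t': 0.0, 'qpos': [-1.31, 0.399, 0.045, 1.538, -0.019, 1.207, -0.051], 'joint_vel': [-0.001, 0.001, 0.0, -0.001, 0.002, 0.002, 0.0], 'tau': [0.0, -47.513, 1.365, -25.422, 0.011, 0.01, -0.0], 'ee_pos': [0.229, 0.608, 0.193], 'eef_rot': [-0.0, 0.179, 0.984, -0.001], 'wrist_force': [0.057, -0.566, 0.212], 'wrist_torque': [0.01, -0.036, -0.021], 'grasp_force': 0.0, 'opening': 0.999}
scene cam at [1.003 0.43  1.006]
scene knob 0.82 [275. 200.] [ 0.487 -0.25   0.018] 284
scene knob 0.7 [246. 173.] [ 0.477 -0.364  0.018] 320
scene knob 0.7 [215. 207.] [ 0.596 -0.335  0.018] 329
scene knob 0.57 [292. 150.] [ 0.348 -0.337  0.018] 313
scene radio 0.93 [440. 339.] [0.539 0.253 0.075] 9017
scene washer_tab 0.56 [424. 307.] [0.505 0.189 0.075] 76
scene knob_nose 0.82 [220. 207.] [ 0.584 -0.335  0.006] 355
scene knob_nose 0.68 [248. 173.] [ 0.468 -0.37   0.006] 293
scene knob_nose 0.58 [292. 151.] [ 0.341 -0.346  0.006] 256
scene knob_nose 0.56 [278. 200.] [ 0.476 -0.254  0.006] 348
scene bangle 0.65 [371. 261.] [0.454 0.016 0.   ] 222
scene roller 0.65 [333. 262.] [ 0.528 -0.027  0.03 ] 471
side cam at [ 0.215 -0.512  0.581]
side knob 0.8 [326. 442.] [ 0.346 -0.334  0.018] 1145
side knob 0.76 [462. 344.] [ 0.593 -0.335  0.018] 854
side knob 0.55 [371. 342.] [ 0.487 -0.255  0.018] 717
side radio 0.75 [231. 170.] [0.489 0.19  0.075] 5038
side washer_tab 0.66 [237. 165.] [0.507 0.199 0.075] 40
side knob_nose 0.96 [326. 442.] [ 0.349 -0.33   0.006] 1137
side knob_nose 0.94 [420. 406.] [ 0.481 -0.366  0.006] 982
side knob_nose 0.75 [461. 344.] [ 0.6   -0.331  0.006] 869
side bangle 0.84 [268. 273.] [ 0.437 -0.033  0.   ] 330
side roller 0.55 [307. 236.] [ 0.531 -0.022  0.03 ] 699
side paperweight 0.85 [362. 201.] [0.686 0.01  0.02 ] 721
```

View pics/scene.png

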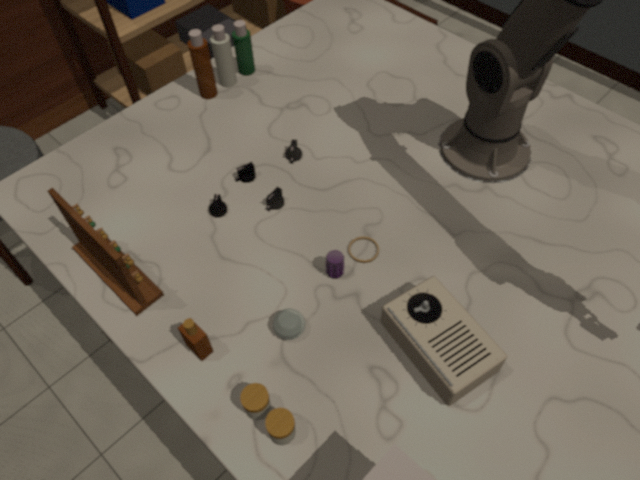

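View pics/side.png

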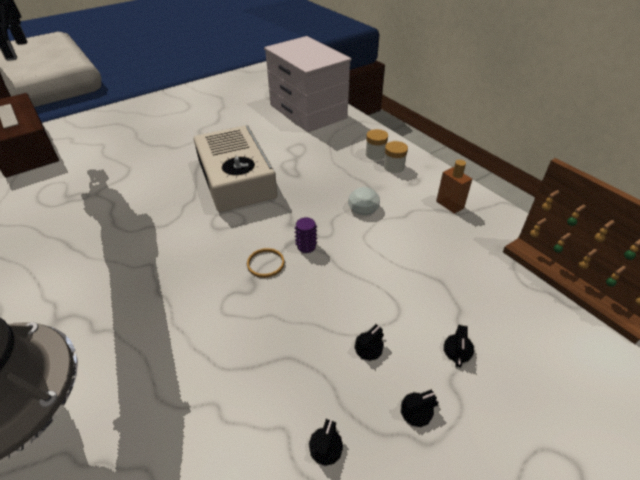

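```bash
python3 - <<'E'
import cv2,numpy as np
a=cv2.imread("pics/scene.png")[130:230,200:310]; b=cv2.imread("pics/side.png")[310:470,300:490]
f=lambda i,h:cv2.convertScaleAbs(cv2.resize(i,None,fx=h/i.shape[0],fy=h/i.shape[0],interpolation=cv2.INTER_CUBIC),alpha=2.0)
cv2.imwrite("pics/crop.png",np.hstack([f(a,340),f(b,340)]))
E
```

```text
(no output)
```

View pics/crop.png

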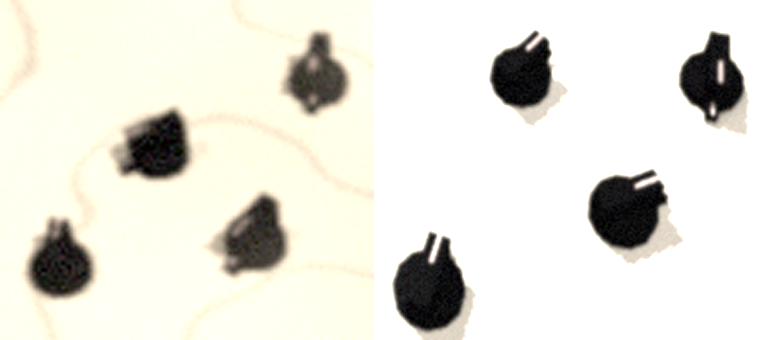

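The four knobs are at scene pixels (275,200), (246,173), (215,207) and (292,150). Their world y values are -0.25, -0.36, -0.335 and -0.335. The one meant is at scene (275,200), which is side (371,342): it has the largest y, so it is farthest left. The crop shows its bar and white line. The radio's dial is at scene (424,307). I'll go over the dial first, since it's on the way.

```bash
cat >> h.py <<'E'
def go(P,yaw):
    "row for TCP at P, pointing down, tool y axis at heading yaw (mod pi, nearest)"
    p,r=rot(); y=np.array([np.cos(yaw),np.sin(yaw),0]); 
    if y@r.as_matrix()[:,1]<0: y=-y
    z=np.array([0,0,-1.]); M=np.column_stack([np.cross(y,z),y,z])
    rel=(r.inv()*R.from_matrix(M)).as_rotvec()/np.pi
    print("row",(r.inv().apply(np.array(P)-p)/.2).round(3),rel.round(3))
E
python3 - <<'E'
from h import *
p,r=rot(); K,Rm,t=cam("wrist"); o=-Rm.T@t
print("cam in tool",r.inv().apply(o-p).round(3),"axis in tool",r.inv().apply(Rm[2]).round(3),K[0,0])
print(r.as_matrix().round(3)); y=np.arctan2(*r.as_matrix()[1::-1,1]);print(y)
go([.46,.30,.26],y); go([.47,.2,.26],y)
E
```

```text
cam in tool [ 0.074  0.    -0.179] axis in tool [-0.288  0.001  0.958] 390.33581869400825
[[-0.936  0.352  0.   ]
 [ 0.352  0.936  0.   ]
 [ 0.     0.    -1.   ]]
1.211110786088173
row [-1.625 -1.037 -0.33 ] [ 0. -0.  0.]
row [-1.848 -1.487 -0.33 ] [ 0. -0.  0.]
```

Call:
{"name": "apply_moves", "arguments": {"moves": [[-1, -0.72, -0.16, 0, 0, 0, 85], [-1, -0.72, -0.16, 0, 0, 0, 85], [-1, -0.72, -0.16, 0, 0, 0, 85], [-1, -0.72, -0.16, 0, 0, 0, 85]]}}

```text
t: 1.3
ee_pos: [0.3665, 0.4014, 0.2265]
eef_rot: [0.0, 0.179, 0.984, 0.0]
wrist_force: [0.3, 0.1, 0.2]
opening: 0.993
grasp_force: 0.0
```

Call:
{"name": "apply_moves", "arguments": {"moves": [[-1, -0.72, -0.16, 0, 0, 0, 85], [-1, -0.72, -0.16, 0, 0, 0, 85], [-1, -0.72, -0.16, 0, 0, 0, 85], [-1, -0.72, -0.16, 0, 0, 0, 85], [-1, -0.72, -0.16, 0, 0, 0, 85], [-1, -0.72, -0.16, 0, 0, 0, 85]]}}

```text
t: 2.05
ee_pos: [0.5015, 0.1987, 0.2579]
eef_rot: [-0.0, 0.179, 0.984, 0.0]
wrist_force: [0.3, 0.8, -0.6]
opening: 0.991
grasp_force: 0.0
```

```bash
python3 - <<'E'
from h import *
p,r=rot(); c=cam("wrist"); a=viewer.get_image("wrist"); cv2.imwrite("pics/w1.png",a)
print(p.round(4), r.as_matrix().round(3).tolist()); np.savez("w1.npz",K=c[0],R=c[1],t=c[2])
for th,z in(("washer_tab",.076),("shaft_top",.094),("shaft",.094)):
    for d in viewer.cut_out(th,"wrist")[:3]:
        ys,xs=np.nonzero(d["region"]); print(th,round(d["p"],2),np.round(d["pixel"],1),ray(c,d["pixel"],z).round(4),len(xs),xs.min(),xs.max(),ys.min(),ys.max())
E
```

```text
[0.5015 0.1987 0.2579] [[-0.936, 0.352, -0.0], [0.352, 0.936, 0.001], [0.001, 0.001, -1.0]]
washer_tab 0.59 [310.4 212.8] [0.509  0.1916 0.076 ] 337 302 319 200 228
shaft_top 0.53 [309.8 210. ] [0.5025 0.1937 0.094 ] 122 305 316 204 215
shaft 0.56 [311.2 210.6] [0.5035 0.1947 0.094 ] 158 303 317 203 215
```

View pics/w1.png

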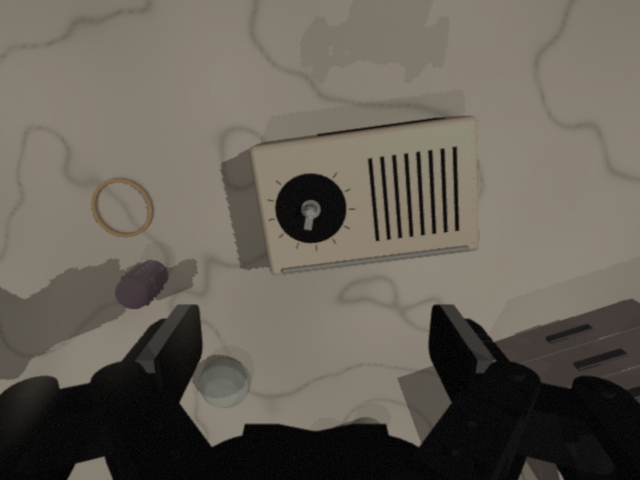

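The picture shows the dial centred at (311,207), the shaft top at (310,210) and the tab end near (307,229). I'll drop closer for accuracy.

Call:
{"name": "apply_moves", "arguments": {"moves": [[0, 0, 0.3, 0, 0, 0, 85], [0, 0, 0.6, 0, 0, 0, 85], [0, 0, 0.6, 0, 0, 0, 85], [0, 0, 0.6, 0, 0, 0, 85]]}}

```text
t: 2.75
ee_pos: [0.5032, 0.1992, 0.1399]
eef_rot: [0.001, 0.178, 0.984, 0.001]
wrist_force: [0.2, -0.2, -0.1]
opening: 0.997
grasp_force: 0.0
```

```bash
python3 - <<'E'
from h import *
p,r=rot(); c=cam("wrist"); a=viewer.get_image("wrist"); cv2.imwrite("pics/w2.png",a)
print(p.round(4)); np.savez("w2.npz",K=c[0],R=c[1],t=c[2])
for th,z in(("washer_tab",.076),("shaft_top",.094)):
    for d in viewer.cut_out(th,"wrist")[:2]:
        ys,xs=np.nonzero(d["region"]); print(th,round(d["p"],2),np.round(d["pixel"],1),ray(c,d["pixel"],z).round(4),len(xs),xs.min(),xs.max(),ys.min(),ys.max())
q=proj(c,[.503,.194,.09]).astype(int); print(q)
k=a[q[1]-75:q[1]+75,q[0]-100:q[0]+100]; print("crop origin",q-[100,75])
cv2.imwrite("pics/w2c.png",cv2.resize(k,None,fx=4,fy=4,interpolation=cv2.INTER_CUBIC))
E
```

```text
[0.5032 0.1992 0.1399]
washer_tab 0.74 [307.1 250.4] [0.5087 0.192  0.076 ] 746 294 320 232 274
shaft_top 0.83 [305.1 246.5] [0.5004 0.1942 0.094 ] 307 298 316 238 257
[306 248]
crop origin [206 173]
```

View pics/w2c.png

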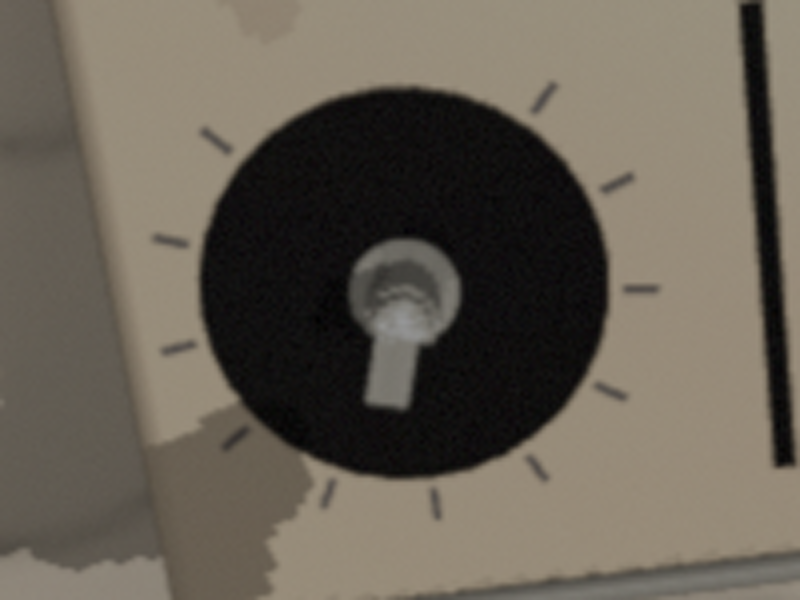

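The close crop shows the dial, the washer ring centred at crop (405,292), and the tab running down to crop (388,408). That puts the tab end at image (303,275).

```bash
python3 - <<'E'
from h import *
a=cv2.imread("pics/w2.png"); d=np.load("w2.npz"); c=(d["K"],d["R"],d["t"])
g=cv2.cvtColor(a,cv2.COLOR_BGR2GRAY)
print("grays",g[225,306],g[180,306],g[270,304], g[185,330],g[240,390])
x0,y0=250,190; m=(g[y0:300,x0:365]<45).astype(np.uint8)
cs,_=cv2.findContours(m,cv2.RETR_EXTERNAL,cv2.CHAIN_APPROX_NONE); k=max(cs,key=cv2.contourArea)[:,0]+[x0,y0]
W=np.array([ray(c,q,.0755)[:2] for q in cv2.convexHull(k)[:,0]])
def circ(W):
    s=np.linalg.lstsq(np.c_[2*W,np.ones(len(W))],(W**2).sum(1),rcond=None)[0]; return s[:2],np.sqrt(s[2]+s[:2]@s[:2])
ce,rad=circ(W); print("dial",ce,rad, np.std(np.linalg.norm(W-ce,axis=1)))
t=lambda x,y,z=.0765:ray(c,[206+x/4-.375,173+y/4-.375],z)[:2]
w=t(405,292); e=t(388,408); b=t(397,340)
e2=(t(368,405)+t(408,410))/2
for n,v in(("washer->end",e-w),("dial->end",e2-ce),("tab",e2-(t(374,340)+t(419,344))/2)): print(n,np.linalg.norm(v).round(4),np.degrees(np.arctan2(v[1],v[0])).round(1))
print("washer c",w)
# tab from segmentation: bright px in ring 8..19mm of the dial centre
ys,xs=np.nonzero(g[190:310,240:370]>60); P=np.array([ray(c,[x+240,y+190],.0765)[:2] for x,y in zip(xs,ys)])
q=P-ce; rr=np.linalg.norm(q,axis=1); s=(rr>.012)&(rr<.021); mm=q[s].mean(0); print("seg",s.sum(),np.degrees(np.arctan2(mm[1],mm[0])),rr[rr<.025].max())
# radio yaw from dial->radio
E
```

```text
grays 14 142 118 143 141
dial [0.50543968 0.19291707] 0.03322070345161503 0.0001121149568540555
washer->end 0.0206 -28.7
dial->end 0.0204 -28.3
tab 0.0117 -27.9
washer c [0.50544833 0.19311951]
seg 139 -29.261732158738102 0.02038247400007913
```

Call:
{"name": "apply_moves", "arguments": {"moves": [[0, 0, -0.3, 0, 0, 0, 85], [-0.1, -0.3, -0.3, 0, 0, 0, 85], [-0.2, -0.6, -0.3, 0, 0, 0, 85], [-0.36, -1, -0.3, 0, 0, 0, 85], [-0.36, -1, -0.3, 0, 0, 0, 85]]}}

```text
t: 3.52
ee_pos: [0.4995, -0.0191, 0.2002]
eef_rot: [0.002, 0.182, 0.983, 0.0]
wrist_force: [1.1, 0.9, 0.5]
opening: 0.994
grasp_force: 0.0
```

Call:
{"name": "apply_moves", "arguments": {"moves": [[-0.1, -0.3, 0, 0, 0, 0, 85], [-0.2, -0.6, 0, 0, 0, 0, 85], [-0.36, -1, 0, 0, 0, 0, 85], [-0.36, -1, 0.1, 0, 0, 0, 85], [-0.36, -1, 0.2, 0, 0, 0, 85]]}}

```text
t: 4.15
ee_pos: [0.4965, -0.2309, 0.1597]
eef_rot: [0.002, 0.181, 0.983, -0.001]
wrist_force: [-0.1, 0.7, -0.6]
opening: 0.997
grasp_force: 0.0
```

```bash
python3 - <<'E'
from h import *
p,r=rot(); c=cam("wrist"); a=viewer.get_image("wrist"); cv2.imwrite("pics/w3.png",a)
print(p.round(4),np.round(manip.state()["qpos"],2)); np.savez("w3.npz",K=c[0],R=c[1],t=c[2])
for th,z in(("knob",.018),("knob_nose",.006)):
    for d in viewer.cut_out(th,"wrist")[:4]:
        ys,xs=np.nonzero(d["region"]); print(th,round(d["p"],2),np.round(d["pixel"],1),ray(c,d["pixel"],z).round(4),len(xs),xs.min(),xs.max(),ys.min(),ys.max())
E
```

```text
[ 0.4965 -0.2309  0.1597] [-0.15  0.29  0.61  1.85 -0.19  1.07  1.74]
knob 0.8 [167.7 238.7] [ 0.4739 -0.3577  0.018 ] 2275 139 190 213 271
knob 0.77 [246.9 334.1] [ 0.5832 -0.3314  0.018 ] 2080 221 273 312 366
knob 0.72 [122.4  76.9] [ 0.3458 -0.3307  0.018 ] 3343 78 163 50 108
knob 0.62 [288.7 202.5] [ 0.4815 -0.2486  0.018 ] 2203 261 309 179 236
knob_nose 0.91 [249.6 338.1] [ 0.594  -0.3355  0.006 ] 2086 221 273 312 364
knob_nose 0.86 [123.6  74.8] [ 0.3418 -0.3338  0.006 ] 3420 77 163 49 107
knob_nose 0.73 [162.7 240.2] [ 0.4753 -0.3683  0.006 ] 2391 138 191 212 271
knob_nose 0.71 [283.7 201.3] [ 0.481  -0.2539  0.006 ] 2127 261 309 179 235
```

View pics/w3.png

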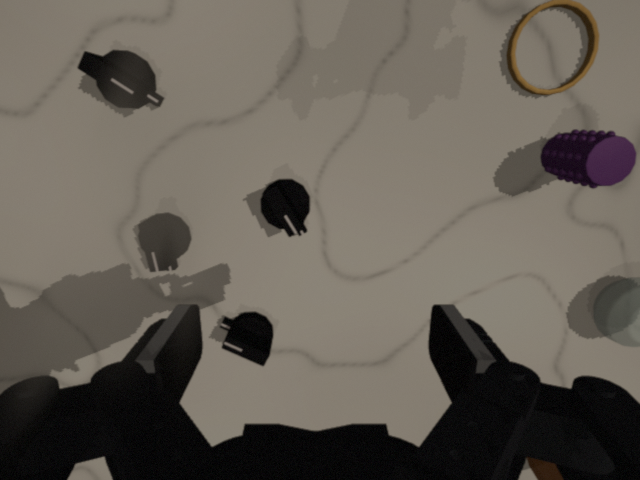

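The target knob is at (288,202), with its white line running from (285,216) to (294,234). The other knobs are at (165,240), (247,338) and (122,78). Now I'll get a rough heading, then close in.

```bash
python3 - <<'E'
from h import *
d=np.load("w3.npz"); c=(d["K"],d["R"],d["t"])
a=ray(c,[286,217],.036)[:2];b=ray(c,[294,234],.036)[:2]; v=b-a; print(a,b,np.linalg.norm(v),np.degrees(np.arctan2(v[1],v[0])))
r0=ray(c,[285,203],.012); print(r0)
p,r=rot(); hd=np.arctan2(v[1],v[0]); print(np.degrees(np.arctan2(r.as_matrix()[1,1],r.as_matrix()[0,1])))
go([r0[0],r0[1],.08],hd+np.pi/2)
E
```

```text
[ 0.4885293  -0.25246627] [ 0.50394507 -0.25173432] 0.015433138941032204 2.718396007544135
[ 0.48176694 -0.25249703  0.012     ]
69.3878221235644
row [ 0.022 -0.145  0.393] [ 0.    0.   -0.13]
```

Call:
{"name": "apply_moves", "arguments": {"moves": [[0.0, -0.14, 0.13, 0, 0, -0.05, 85], [0.0, -0.14, 0.26, 0, 0, -0.1, 85], [0.0, -0.14, 0.39, 0, 0, -0.13, 85], [0.0, -0.14, 0.39, 0, 0, -0.13, 85], [0.0, -0.14, 0.39, 0, 0, -0.13, 85]]}}

```text
t: 4.92
ee_pos: [0.4876, -0.2535, 0.0818]
eef_rot: [0.002, -0.024, 1.0, -0.0]
wrist_force: [-0.0, -0.4, 0.6]
opening: 0.991
grasp_force: 0.0
```

```bash
python3 - <<'E'
from h import *
p,r=rot(); c=cam("wrist"); a=viewer.get_image("wrist"); cv2.imwrite("pics/w4.png",a)
print(p.round(4),r.as_matrix().round(3).tolist()); np.savez("w4.npz",K=c[0],R=c[1],t=c[2])
q=proj(c,[.485,-.2525,.012]).astype(int); print(q,"origin",q-[100,75])
cv2.imwrite("pics/w4c.png",cv2.convertScaleAbs(cv2.resize(a[q[1]-75:q[1]+75,q[0]-100:q[0]+100],None,fx=4,fy=4,interpolation=cv2.INTER_CUBIC),alpha=1.7))
E
```

```text
[ 0.4876 -0.2535  0.0818] [[-0.999, -0.048, 0.003], [-0.048, 0.999, -0.001], [-0.003, -0.001, -1.0]]
[315 232] origin [215 157]
```

View pics/w4c.png

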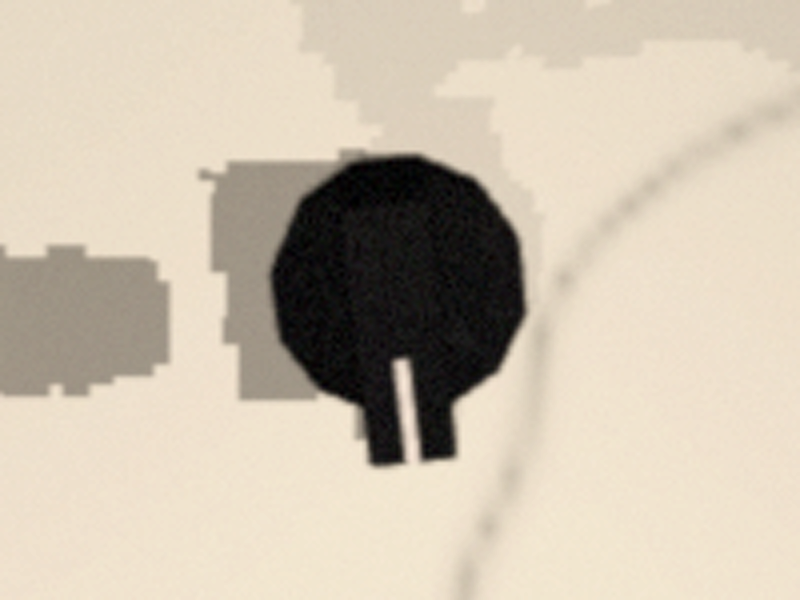

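The crop shows the knob skirt centred near crop (399,282), and the white line from (402,360) to (411,463). The bar end corners are at (371,465) and (456,458).

```bash
cat > fit.py <<'E'
from h import *
from scipy.optimize import minimize
def fitknob(img,c,x0,z0,pad=45,thr=40,vis=None):
    """silhouette fit of the knob: x,y,heading at underside height z0"""
    g=cv2.cvtColor(img,cv2.COLOR_BGR2GRAY); u,v=proj(c,[*x0[:2],z0+.012]).astype(int)
    sl=np.s_[max(0,v-pad):v+pad+15,u-pad:u+pad]; S=4
    blob=cv2.resize(g[sl],None,fx=S,fy=S,interpolation=cv2.INTER_LINEAR)<thr
    blob|=False
    a=np.radians(np.arange(0,360,30)+15); rs=.021/np.cos(np.radians(15))
    sk=np.c_[rs*np.cos(a),rs*np.sin(a)]
    def mask(x):
        C,Sn=np.cos(x[2]),np.sin(x[2]); M=np.zeros(blob.shape,np.uint8)
        def hull(pts):
            P=np.array([[x[0]+C*p[0]-Sn*p[1],x[1]+Sn*p[0]+C*p[1],z0+p[2]] for p in pts])
            q=np.array([proj(c,w) for w in P])-[sl[1].start,sl[0].start]
            cv2.fillConvexPoly(M,cv2.convexHull(((q+.5)*S*16-8).astype(np.int32)),1,shift=4)
        hull([(*s,h) for s in sk for h in(0,.012)])
        hull([(i,j,h) for i in(-.021,.021) for j in(-.007,.007) for h in(.012,.036)])
        hull([(i,j,h) for i in(.015,.030) for j in(-.004,.004) for h in(0,.012)])
        return M.astype(bool)
    def cost(x): 
        d=mask(x)^blob
        if vis is not None: d=d[vis(d.shape)]
        return d.sum()
    f=lambda y:cost(np.array([x0[0]+y[0]*.001,x0[1]+y[1]*.001,x0[2]+y[2]*.05]))
    o=minimize(f,[0,0,0],method="Nelder-Mead",options=dict(initial_simplex=[[0,0,0],[3,0,0],[0,3,0],[0,0,3]],xatol=.02,fatol=3))
    o=minimize(f,o.x,method="Nelder-Mead",options=dict(initial_simplex=o.x+np.array([[-.5,-.5,-.5],[1,0,0],[0,1,0],[0,0,1]]),xatol=.02,fatol=3))
    y=o.x; return np.array([x0[0]+y[0]*.001,x0[1]+y[1]*.001,x0[2]+y[2]*.05]),o.fun/S/S,blob.sum()/S/S
E
python3 - <<'E'
from fit import *
d=np.load("w4.npz"); c=(d["K"],d["R"],d["t"]); im=cv2.imread("pics/w4.png")
g=cv2.cvtColor(im,cv2.COLOR_BGR2GRAY); print("shadow/knob gray",g[157+85,215+65],g[157+70,215+90])
x,f,n=fitknob(im,c,[.485,-.2525,.05],0.0); print(x.round(4),np.degrees(x[2]),f,n)
P=lambda u,v,z:ray(c,[215+u/4-.375,157+v/4-.375],z)[:2]
v=P(411,463,.036)-P(402,360,.036); print("line",np.linalg.norm(v),np.degrees(np.arctan2(v[1],v[0])), "bar end",(P(371,465,.036)+P(456,458,.036))/2, P(402,360,.036))
p,r=rot(); print("knob in tool",r.inv().apply([x[0]-p[0],x[1]-p[1],.0-p[2]]).round(4))
E
```

```text
shadow/knob gray 88 13
[ 0.4836 -0.2543  0.1876] 10.748664280911669 366.25 3262.3125
line 0.016837631971996624 7.595339983264067 bar end [ 0.50329946 -0.25037858] [ 0.48687723 -0.25297295]
knob in tool [ 0.0043 -0.0003  0.0818]
```

```bash
python3 - <<'E'
from fit import *
d=np.load("w4.npz"); c=(d["K"],d["R"],d["t"]); im=cv2.imread("pics/w4.png")
for s in([.482,-.2525,.13],[.485,-.2525,.1],[.484,-.251,.15]):
    for thr in(30,50,70):
        x,f,n=fitknob(im,c,s,0.0,thr=thr); print(x.round(4),np.degrees(x[2]).round(1),f,n)
g=cv2.cvtColor(im,cv2.COLOR_BGR2GRAY)
m=(g[165:292,270:360]<50); ys,xs=np.nonzero(m); print("blob bbox",xs.min()+270,xs.max()+270,ys.min()+165,ys.max()+165,m.sum())
for P in([.4836-.021,-.2543,0],[.4836-.021,-.2543,.012],[.4836,-.2543-.021,.012],[.4836,-.2543+.021,.012],[.4836+.021,-.2543,.036]): print(proj(c,P).round(1))
E
```

```text
[ 0.4837 -0.2535  0.1456] 8.3 437.5625 3189.375
[ 0.4834 -0.2538  0.1515] 8.7 301.9375 3326.6875
[ 0.4831 -0.2541  0.1667] 9.6 181.25 3452.9375
[ 0.4834 -0.2541  0.1897] 10.9 439.125 3189.375
[ 0.4834 -0.254   0.1516] 8.7 302.625 3326.6875
[ 0.4831 -0.2541  0.1661] 9.5 181.5625 3452.9375
[ 0.4835 -0.2534  0.1453] 8.3 439.25 3189.375
[ 0.4831 -0.2537  0.1557] 8.9 303.1875 3326.6875
[ 0.4832 -0.2541  0.1625] 9.3 182.1875 3452.9375
blob bbox 283 345 196 272 3337
[315.  195.9]
[315.  199.3]
[281.7 229. ]
[345. 232.]
[311.6 273.7]
```

Call:
{"name": "apply_moves", "arguments": {"moves": [[0.02, 0, 0.1, 0, 0, -0.03, 70], [0.02, 0, 0.2, 0, 0, -0.03, 60], [0.02, 0, 0.3, 0, 0, -0.03, 60], [0.02, 0, 0.32, 0, 0, -0.03, 60], [0.02, 0, 0.32, 0, 0, -0.03, 60]]}}

```text
t: 5.6
ee_pos: [0.4828, -0.2537, 0.0168]
eef_rot: [0.001, -0.071, 0.997, -0.0]
wrist_force: [0.3, -0.3, 0.3]
opening: 0.702
grasp_force: 0.0
```

```bash
python3 - <<'E'
from h import *
p,r=rot(); m=r.as_matrix(); print(p.round(4),np.degrees(np.arctan2(m[1,1],m[0,1])),m[:,2].round(4)); go([.4832,-.254,.016],np.radians(98.3))
E
```

```text
[ 0.4828 -0.2537  0.0168] 98.18605658938635 [ 1.4e-03 -5.0e-04 -1.0e+00]
row [-0.002 -0.002  0.004] [-0.     0.    -0.001]
```

Position is good, so I'll close here, then lift slightly.

Call:
{"name": "apply_moves", "arguments": {"moves": [[0, 0, 0, 0, 0, 0, 30], [0, 0, 0, 0, 0, 0, 16], [0, 0, 0, 0, 0, 0, 8], [0, 0, 0, 0, 0, 0, 5], [0, 0, 0, 0, 0, 0, 5], [0, 0, 0, 0, 0, 0, 5], [0, 0, 0, 0, 0, 0, 5]], "squeeze": 60}}

```text
t: 6.48
ee_pos: [0.4819, -0.2534, 0.0158]
eef_rot: [-0.0, -0.071, 0.997, 0.0]
wrist_force: [-0.5, 0.3, -0.1]
opening: 0.056
grasp_force: 0.0
```

Call:
{"name": "apply_moves", "arguments": {"moves": [[0, 0, -0.25, 0, 0, 0, 5], [0, 0, -0.5, 0, 0, 0, 5], [0, 0, -0.75, 0, 0, 0, 5], [0, 0, -0.92, 0, 0, 0, 5], [0, 0, -0.92, 0, 0, 0, 5]]}}

```text
t: 7.1
ee_pos: [0.4839, -0.2545, 0.2029]
eef_rot: [0.003, -0.071, 0.997, -0.001]
wrist_force: [-0.9, 0.4, -0.6]
opening: 0.061
grasp_force: 0.0
```

```bash
python3 - <<'E'
from fit import *
p,r=rot(); c=cam("wrist"); a=viewer.get_image("wrist"); cv2.imwrite("pics/w5.png",a); s=manip.state()
m=r.as_matrix(); print(p.round(4),np.degrees(np.arctan2(m[1,1],m[0,1])),s["opening"],s["grasp_force"]); np.savez("w5.npz",K=c[0],R=c[1],t=c[2],p=p,m=m)
q=proj(c,p-[0,0,.01]).astype(int); print(q,"origin",q-[100,110])
cv2.imwrite("pics/w5c.png",cv2.convertScaleAbs(cv2.resize(a[q[1]-110:q[1]+40,q[0]-100:q[0]+100],None,fx=4,fy=4,interpolation=cv2.INTER_CUBIC),alpha=2))
E
```

```text
[ 0.4839 -0.2545  0.2029] 98.17945045654051 0.05853053728388636 0.0
[313 269] origin [213 159]
```

View pics/w5c.png

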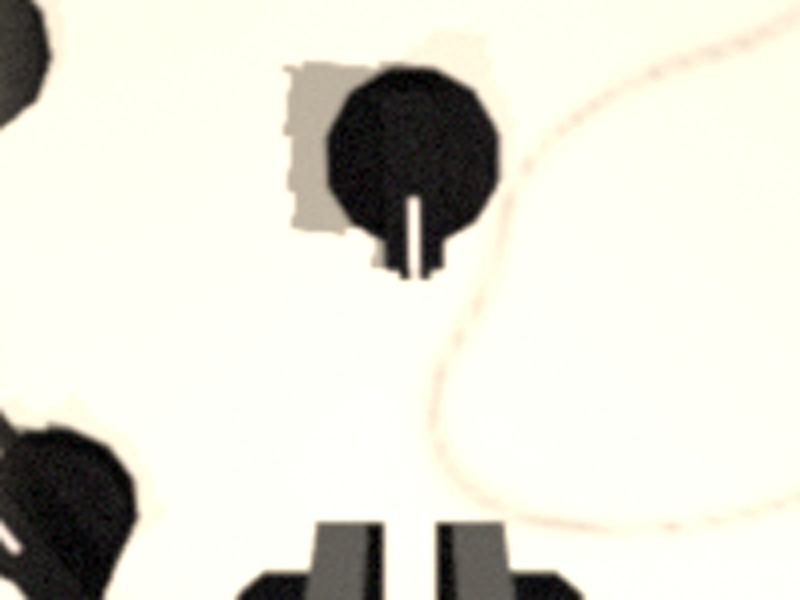

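The grasp missed: the knob at crop (413,150) is still on the table, aligned with the tool, and the fingers are empty. I'll measure where it lies now.

```bash
python3 - <<'E'
from fit import *
d=np.load("w5.npz"); c=(d["K"],d["R"],d["t"]); im=cv2.imread("pics/w5.png"); p=d["p"]; m=d["m"]
s=ray(c,[316,197],.012)
x,f,n=fitknob(im,c,[s[0],s[1],.14],0.0,thr=65); print(s,x.round(4),np.degrees(x[2]),f,n)
v=ray(c,[213+414/4,159+276/4],.036)-ray(c,[213+414/4,159+198/4],.036); print(np.linalg.norm(v),np.degrees(np.arctan2(v[1],v[0])))
# where finger tips project: pad inner edges at crop (384,522),(437,522)
for z in (-.02,-.01,0,.01,.02): print(z, proj(c,p+m@np.array([.011,0,-z])).round(1),proj(c,p+m@np.array([.011,.0034,-z])).round(1),"want",213+410/4,159+522/4)
# recompute w4 and w3
print(manip.state()["qpos"])
E
```

```text
[ 0.48122514 -0.25372681  0.012     ] [ 0.4827 -0.254   0.1487] 8.520637226800847 128.125 1589.0625
0.01834357039047164 8.333604418087619
-0.02 [313.8 243.3] [320.1 243.4] want 315.5 289.5
-0.01 [313.7 249.3] [320.4 249.3] want 315.5 289.5
0 [313.7 255.7] [320.6 255.8] want 315.5 289.5
0.01 [313.6 262.9] [320.9 262.9] want 315.5 289.5
0.02 [313.5 270.9] [321.3 270.9] want 315.5 289.5
[-0.04894253  0.22927073  0.53805207  1.79297206 -0.12878717  1.15170297
  2.24362392]
```

The knob hasn't moved (0.4827, -0.254), so the fingers closed above it. The wrist view puts the tips about 45 mm behind the stated TCP. I'll check this with the fixed cameras, marking the stated TCP.

```bash
python3 - <<'E'
from h import *
p,r=rot(); L=[]
for n,w in(("side",40),("scene",40)):
    a=viewer.get_image(n); c=cam(n); cv2.imwrite(f"pics/{n}2.png",a); q=proj(c,p); qi=q.astype(int)
    k=a[max(0,qi[1]-60):qi[1]+40,qi[0]-50:qi[0]+50]; o=[qi[0]-50,max(0,qi[1]-60)]
    k=cv2.convertScaleAbs(cv2.resize(k,None,fx=4,fy=4,interpolation=cv2.INTER_CUBIC),alpha=2)
    for dz in(0,.02,.04):
        t=((proj(c,p+[0,0,dz])-o+.5)*4).astype(int); cv2.circle(k,tuple(t.tolist()),3,(0,0,255),-1)
    L.append(k[:400,:400]); print(n,q,o,k.shape)
cv2.imwrite("pics/chk.png",np.hstack(L))
E
```

```text
side [378.60515341 256.79629971] [np.int64(328), np.int64(196)] (400, 400, 3)
scene [267.59094848 140.03405618] [np.int64(217), np.int64(80)] (400, 400, 3)
```

View pics/chk.png

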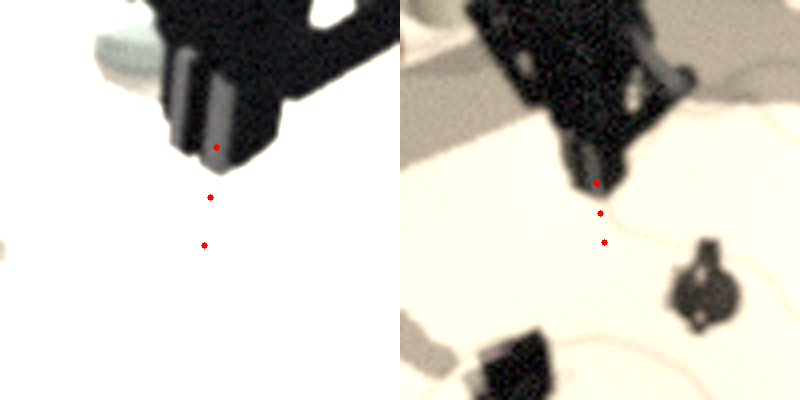

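The marked points (0, 20 and 40 mm above the stated TCP) show the tips really end about 32 mm above it in both views, at side crop (213,165) and scene crop (597,195). So I need to go 32 mm lower. First a quick check for any sideways offset.

```bash
python3 - <<'E'
from h import *
d=np.load("w5.npz"); c=(d["K"],d["R"],d["t"]); p=d["p"]; m=d["m"]
for z in(.028,.032,.036,.040):
    w=ray(c,[213+410.5/4-.4,159+522/4-.4],p[2]+z); L=ray(c,[213+384/4,289.5],p[2]+z); Rr=ray(c,[213+437/4,289.5],p[2]+z)
    print(z,(m.T@(w-p)).round(4),np.linalg.norm(L-Rr).round(4))
cs,csd=cam("scene"),cam("side")
# triangulate tip centre from both fixed cameras: side crop (205,163), scene crop (597-400,195)
A=[];b=[]
for c2,px in((csd,[328+206/4-.4,196+163/4-.4]),(cs,[217+197/4-.4,80+193/4-.4])):
    K,Rm,t=c2; o=-Rm.T@t; e=Rm.T@np.linalg.solve(K,[*px,1]); e/=np.linalg.norm(e); P=np.eye(3)-np.outer(e,e); A.append(P); b.append(P@o)
w=np.linalg.lstsq(np.vstack(A),np.hstack(b),rcond=None)[0]; print("tri",w,(m.T@(w-p)).round(4))
E
```

```text
0.028 [ 0.006   0.0007 -0.028 ] 0.0056
0.032 [ 0.0078  0.0007 -0.032 ] 0.0054
0.036 [ 0.0096  0.0007 -0.0361] 0.0053
0.04 [ 0.0114  0.0007 -0.0401] 0.0051
tri [ 0.4818815  -0.25279661  0.23425084] [ 0.0015  0.0019 -0.0314]
```

Call:
{"name": "apply_moves", "arguments": {"moves": [[0, 0, -0.0, 0, 0, 0, 60], [0, 0, 0.2, 0, 0, 0, 60], [0, 0, 0.5, 0, 0, 0, 60], [0, 0, 0.8, 0, 0, 0, 60], [0, 0, 0.93, 0, 0, 0, 60], [0, 0, 0.93, 0, 0, 0, 60]]}}

```text
t: 8.0
ee_pos: [0.4792, -0.2523, 0.011]
eef_rot: [-0.003, -0.071, 0.997, 0.001]
wrist_force: [0.3, 0.2, 1.0]
opening: 0.704
grasp_force: 0.0
```

Call:
{"name": "apply_moves", "arguments": {"moves": [[0, 0, 0.06, 0, 0, 0, 60], [0, 0, 0.11, 0, 0, 0, 60], [0, 0, 0.155, 0, 0, 0, 60], [0, 0, 0.155, 0, 0, 0, 60]]}}

```text
t: 8.5
ee_pos: [0.4816, -0.2531, -0.0176]
eef_rot: [-0.0, -0.071, 0.997, 0.0]
wrist_force: [0.6, -0.7, -0.5]
opening: 0.703
grasp_force: 0.0
```

Call:
{"name": "apply_moves", "arguments": {"moves": [[0, 0, -0.005, 0, 0, 0, 30], [0, 0, -0.005, 0, 0, 0, 16], [0, 0, -0.005, 0, 0, 0, 5], [0, 0, -0.005, 0, 0, 0, 5], [0, 0, -0.005, 0, 0, 0, 5], [0, 0, -0.005, 0, 0, 0, 5], [0, 0, -0.005, 0, 0, 0, 5]], "squeeze": 70}}

```text
t: 9.38
ee_pos: [0.4825, -0.2537, -0.0155]
eef_rot: [0.001, -0.071, 0.997, -0.0]
wrist_force: [-0.8, 0.4, 6.0]
opening: 0.142
grasp_force: 71.2
```

Call:
{"name": "apply_moves", "arguments": {"moves": [[0, 0, -0.1, 0, 0, 0, 5], [0, 0, -0.3, 0, 0, 0, 5], [0, 0, -0.5, 0, 0, 0, 5], [0, 0, -0.7, 0, 0, 0, 5], [0, 0, -0.7, 0, 0, 0, 5], [0, 0, -0.7, 0, 0, 0, 5]]}}

```text
t: 10.12
ee_pos: [0.4813, -0.2528, 0.123]
eef_rot: [-0.001, -0.072, 0.997, 0.0]
wrist_force: [-1.0, -0.2, -0.5]
opening: 0.139
grasp_force: 70.4
```

```bash
python3 - <<'E'
from fit import *
p,r=rot(); c=cam("wrist"); a=viewer.get_image("wrist"); cv2.imwrite("pics/w6.png",a); s=manip.state()
m=r.as_matrix(); h=np.degrees(np.arctan2(m[1,1],m[0,1])); print(p.round(4),h,s["opening"],s["grasp_force"]); np.savez("w6.npz",K=c[0],R=c[1],t=c[2],p=p,m=m)
go([.499,-.03,.125],np.radians(61.5)); go([.5054,.193,.125],np.radians(61.5))
q=proj(c,p+[0,0,.0275]).astype(int); print(q,"origin",q-[100,75])
cv2.imwrite("pics/w6c.png",cv2.convertScaleAbs(cv2.resize(a[q[1]-75:q[1]+75,q[0]-100:q[0]+100],None,fx=4,fy=4,interpolation=cv2.INTER_CUBIC),alpha=2.2))
for d in viewer.cut_out("knob","wrist")[:3]:
    ys,xs=np.nonzero(d["region"]); print(round(d["p"],2),np.round(d["pixel"],1),len(xs),xs.min(),xs.max(),ys.min(),ys.max())
E
```

```text
[ 0.4813 -0.2528  0.123 ] 98.20112795964644 0.14102755967897102 70.4421079158783
row [-0.248  1.089 -0.012] [ 0.    -0.001  0.204]
row [-0.439  2.188 -0.01 ] [ 0.    -0.001  0.204]
[313 301] origin [213 226]
0.86 [194.8 326.6] 2222 169 229 299 349
0.72 [316.  289.3] 6349 268 364 248 379
0.71 [166.  189.4] 3193 138 200 160 226
```

View pics/w6c.png

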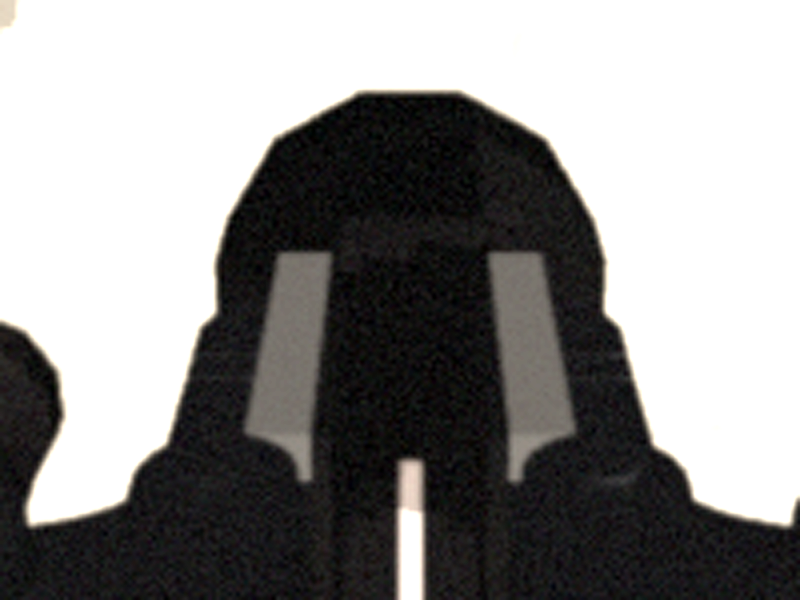

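The picture shows the knob held, bar aligned with the pads. The skirt's back edge runs from crop (360,93) to (460,93), and the white line starts at (411,460). Now to fit the knob pose in the hand from the rim corners.

```bash
python3 - <<'E'
from h import *
from scipy.optimize import least_squares
d=np.load("w6.npz"); c=(d["K"],d["R"],d["t"]); p=d["p"]; m=d["m"]
px=np.array([(360,93),(460,93),(275,140),(547,140),(228,218),(590,218)])/4.+[213,226]-.375
ang=np.radians([195,165,225,135,255,105])
px2=np.array([213+411/4-.375,226+460/4-.375])
def res(x,Rr,full=True):
    out=[]
    for q,a in zip(px,ang):
        k=x[3]+a; t=np.array([x[0]-Rr*np.cos(k),x[1]+Rr*np.sin(k),x[2]])   # tool coords, knob x=-tool x
        out.append(proj(c,p+m@t)-q)
    return np.ravel(out)
for Rr in(.021,.02174):
    o=least_squares(res,[0,0,-.0155,0],args=(Rr,),x_scale=[.01,.01,.01,.1]); print(Rr,o.x.round(4),np.sqrt((o.fun**2).mean()))
    o=least_squares(lambda y:res([y[0],y[1],-.0155,y[2]],Rr),[0,0,0],x_scale=[.01,.01,.1]); print("  z fixed",o.x.round(4),np.sqrt((o.fun**2).mean()))
    x=o.x
# white line start: at top z0+.036
for z in(-.0155,):
    w=ray(c,px2,p[2]-z+.036); print("line start tool",(m.T@(w-p)).round(4))
# same from w4 (world knob .4832,-.254 est; line start/end there)
d4=np.load("w4.npz"); c4=(d4["K"],d4["R"],d4["t"]); f=lambda u,v:ray(c4,[215+u/4-.375,157+v/4-.375],.036)[:2]
h=np.radians(8.3); kx=np.array([np.cos(h),np.sin(h)]); print("line start from knob centre",((f(402,360)-[.4832,-.254])@kx).round(4))
E
```

```text
0.021 [ 0.0002  0.0007 -0.0177 -0.0001] 0.20756249526925585
  z fixed [-0.0007  0.0007 -0.0001] 0.40311351111799154
0.02174 [-0.0024  0.0007 -0.0121 -0.0001] 0.20756249526924794
  z fixed [-0.0012  0.0007 -0.0001] 0.5686570034696088
line start tool [-0.0043  0.0008 -0.0515]
line start from knob centre 0.0038
```

Call:
{"name": "apply_moves", "arguments": {"moves": [[-0.05, 0.25, 0, 0, 0, 0.05, 5], [-0.12, 0.5, 0, 0, 0, 0.1, 5], [-0.18, 0.75, 0, 0, 0, 0.15, 5], [-0.22, 1, 0, 0, 0, 0.204, 5], [-0.22, 1, 0, 0, 0, 0.204, 5]]}}

```text
t: 10.85
ee_pos: [0.4963, -0.0439, 0.1223]
eef_rot: [-0.002, 0.242, 0.97, 0.0]
wrist_force: [0.1, -0.4, -0.3]
opening: 0.143
grasp_force: 70.4
```

```bash
python3 - <<'E'
from h import *
print(rot()[0]); go([.5045,.1927,.125],np.radians(61.5))
E
```

```text
[ 0.49630429 -0.04387608  0.12233677]
row [ 0.52   1.063 -0.012] [-0.    -0.001  0.003]
```

Call:
{"name": "apply_moves", "arguments": {"moves": [[0.13, 0.25, -0.01, 0, 0, 0, 5], [0.26, 0.5, -0.01, 0, 0, 0, 5], [0.39, 0.75, -0.01, 0, 0, 0, 5], [0.5, 0.98, -0.01, 0, 0, 0, 5], [0.5, 0.98, -0.01, 0, 0, 0, 5], [0.5, 0.98, -0.01, 0, 0, 0, 5]]}}

```text
t: 11.6
ee_pos: [0.5026, 0.1689, 0.125]
eef_rot: [-0.0, 0.247, 0.969, -0.001]
wrist_force: [-0.3, -0.0, -1.0]
opening: 0.14
grasp_force: 70.5
```

```bash
python3 - <<'E'
from h import *
p,r=rot();m=r.as_matrix(); print(p,np.degrees(np.arctan2(m[1,1],m[0,1])),m[:,2].round(4)); go([.5045,.1927,.125],np.radians(61.5))
E
```

```text
[0.50255702 0.16886851 0.12498366] 61.421935688112015 [-0.0014 -0.002  -1.    ]
row [ 0.048  0.109 -0.   ] [-0.001 -0.    -0.   ]
```

Call:
{"name": "apply_moves", "arguments": {"moves": [[0.05, 0.11, 0, 0, 0, 0, 5], [0.05, 0.11, 0.1, 0, 0, 0, 5], [0.05, 0.11, 0.18, 0, 0, 0, 5], [0.05, 0.11, 0.18, 0, 0, 0, 5], [0.05, 0.11, 0.18, 0, 0, 0, 5]]}}

```text
t: 12.22
ee_pos: [0.505, 0.1946, 0.0902]
eef_rot: [0.0, 0.247, 0.969, 0.0]
wrist_force: [0.9, 0.3, -0.6]
opening: 0.139
grasp_force: 70.5
```

```bash
python3 - <<'E'
from h import *
p,r=rot();m=r.as_matrix(); s=manip.state(); print(p.round(4),np.degrees(np.arctan2(m[1,1],m[0,1])),m[:,2].round(4),s["wrist_force"]); go([.5045,.1927,.0755],np.radians(61.5))
# re-verify the shaft from this pose: washer/dial still visible?
c=cam("wrist"); a=viewer.get_image("wrist"); cv2.imwrite("pics/w7.png",a); np.savez("w7.npz",K=c[0],R=c[1],t=c[2],p=p,m=m)
g=cv2.cvtColor(a,cv2.COLOR_BGR2GRAY)
C=np.array([.5054,.193,.0755])
u=[]
for t in np.radians(np.arange(0,360,15)):
    R0=[proj(c,C+[rr*np.cos(t),rr*np.sin(t),0]) for rr in np.arange(.026,.042,.0005)]
    v=[g[int(round(q[1])),int(round(q[0]))] if 0<=q[0]<639 and 0<=q[1]<479 else 0 for q in R0]
    i=next((i for i,k in enumerate(v) if k>70),None)
    u.append((int(np.degrees(t)),None if i is None else round(.026+.0005*i,4)))
print(u)
E
```

```text
[0.505  0.1946 0.0902] 61.419901186971614 [ 5.e-04  2.e-04 -1.e+00] [ 0.89354046  0.33072352 -0.6138794 ]
row [-0.002 -0.009  0.074] [ 0.  0. -0.]
[(0, 0.03), (14, 0.026), (29, 0.034), (45, 0.034), (59, 0.034), (75, 0.034), (90, 0.034), (105, 0.0335), (119, 0.0335), (135, 0.0335), (150, 0.034), (165, 0.0335), (180, 0.0335), (195, 0.0335), (210, 0.034), (225, 0.0335), (239, 0.034), (255, 0.034), (270, 0.0345), (285, 0.04), (300, 0.026), (315, None), (330, None), (345, None)]
```

The dial is confirmed on the same axis. I'll correct by 2 mm and go into the lead-in.

Call:
{"name": "apply_moves", "arguments": {"moves": [[0, -0.009, 0, 0, 0, 0, 5], [0, -0.009, 0, 0, 0, 0, 5], [0, -0.009, 0.04, 0, 0, 0, 5], [0, -0.009, 0.06, 0, 0, 0, 5], [0, -0.009, 0.07, 0, 0, 0, 5], [0, -0.009, 0.07, 0, 0, 0, 5]]}}

```text
t: 13.02
ee_pos: [0.5036, 0.1932, 0.0757]
eef_rot: [-0.0, 0.246, 0.969, -0.0]
wrist_force: [0.7, 0.4, -1.8]
opening: 0.142
grasp_force: 70.5
```

```bash
python3 - <<'E'
from h import *
p,r=rot();m=r.as_matrix(); s=manip.state(); print(p.round(4),np.degrees(np.arctan2(m[1,1],m[0,1])),np.round(s["wrist_force"],1),np.round(s["wrist_torque"],2)); go([.5045,.1927,.0755],np.radians(61.5))
E
```

```text
[0.5036 0.1932 0.0757] 61.46923257672367 [ 0.7  0.4 -1.8] [0.01 0.02 0.05]
row [-0.005 -0.     0.001] [-0. -0. -0.]
```

Call:
{"name": "apply_moves", "arguments": {"moves": [[-0.005, 0, 0.01, 0, 0, 0, 5], [-0.005, 0, 0.02, 0, 0, 0, 5], [-0.005, 0, 0.02, 0, 0, 0, 5]]}}

```text
t: 13.4
ee_pos: [0.5044, 0.1928, 0.0717]
eef_rot: [-0.0, 0.246, 0.969, -0.0]
wrist_force: [-0.3, -0.1, -0.7]
opening: 0.14
grasp_force: 70.5
```

Call:
{"name": "apply_moves", "arguments": {"moves": [[0, 0, 0.01, 0, 0, 0, 5], [0, 0, 0.02, 0, 0, 0, 5], [0, 0, 0.02, 0, 0, 0, 5]]}}

```text
t: 13.78
ee_pos: [0.5044, 0.1928, 0.0677]
eef_rot: [-0.0, 0.246, 0.969, -0.0]
wrist_force: [0.5, -0.3, -0.3]
opening: 0.142
grasp_force: 70.5
```

Call:
{"name": "apply_moves", "arguments": {"moves": [[0, 0, 0.008, 0, 0, 0, 5], [0, 0, 0.015, 0, 0, 0, 5], [0, 0, 0.015, 0, 0, 0, 5]]}}

```text
t: 14.15
ee_pos: [0.5047, 0.1928, 0.0652]
eef_rot: [0.0, 0.246, 0.969, 0.0]
wrist_force: [-0.4, -0.3, 3.4]
opening: 0.142
grasp_force: 70.9
```

Spring contact is at the expected height. Now pressing down.

Call:
{"name": "apply_moves", "arguments": {"moves": [[0, 0, 0.01, 0, 0, 0, 5], [0, 0, 0.018, 0, 0, 0, 5], [0, 0, 0.024, 0, 0, 0, 5], [0, 0, 0.024, 0, 0, 0, 5], [0, 0, 0.024, 0, 0, 0, 5]]}}

```text
t: 14.78
ee_pos: [0.5048, 0.1929, 0.0612]
eef_rot: [-0.0, 0.247, 0.969, 0.0]
wrist_force: [-2.8, -1.1, 11.5]
opening: 0.141
grasp_force: 72.0
```

Call:
{"name": "apply_moves", "arguments": {"moves": [[0, 0, 0.008, 0, 0, 0, 5], [0, 0, 0.008, 0, 0, 0, 5], [0, 0, 0.008, 0, 0, 0, 5]]}}

```text
t: 15.15
ee_pos: [0.5049, 0.193, 0.061]
eef_rot: [-0.0, 0.247, 0.969, 0.001]
wrist_force: [-5.1, -2.3, 20.3]
opening: 0.142
grasp_force: 73.2
```

Movement has stopped hard at 0.061 (expected 0.0615) with 20 N, so the knob is home and the shaft is on its stop.

```bash
python3 -c "
from plant import manip
print(manip.hand_in())"
```

```text
the job is handed in; nothing more can be done
None
```

I fitted the leftmost knob on the radio's shaft with the flats matched and pushed it fully home. I then pressed it down to its stop with about 20 N and handed the job in at about 15 s, still gripping it; the first grasp closed above the knob without touching it, the second held, and no result came back.

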